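# Put the dial gauge away in its spring-lid case

## Robot

A 6-joint arm with a two-finger parallel gripper is mounted at the origin on a cart in front of the work surface, level with it; the furniture and walls round the work are solid. World frame = base frame: x ahead of the robot, y to its left, z up, the work surface at z = 0. Lengths are in m, angles in rad, forces in N, time in s.
With the tool pointing down it reaches from about 0.35 to 0.875 m from the base axis. Payload 4.2 kg.
Tool frame: the origin (TCP) lies between the finger pads; the fingertips stand 19 mm ahead of it and the grasp point (between the pads) is the TCP; z points along the fingers, y is the line along which they close (so a half turn about z gives the same grasp; the last joint's range is limited). The gripper opens to 85 mm and grips with 20 to 120 N. Pads are 22 mm wide; open, the fingers measure 114 mm over their backs; the gripper's body (76 mm by 85 mm) begins 54 mm behind the grasp point. The pads swing forward as they close: fully open they stand 13 mm farther back than shut.
Start: joints at [-0.949, 0.385, 0.008, 0, -1.194, -0.259], TCP at [0.222, -0.584, 0.25] pointing down, gripper open.
Joint ranges: [-3.14, 3.14], [-1.21, 2.06], [-1.07, 1.41], [-3.16, 2.05], [-2.99, -0.16], [-3.1, 3.1]. Speed limits (rad/s): [2.79, 2.79, 3.14, 3.14, 3.14, 3.14].

## Interface

Orientations are given as a unit quaternion [w, x, y, z].
In Python, from workcell import bot gives the robot as it stands. Calls block until the motion is done:
- bot.goto(position, orientation): joint-space move of the TCP to a pose.
- bot.move_straight(position, speed=0.15, ori=None, force_limit=None): straight line of the TCP; ori=None keeps the orientation; speed is the mean speed in m/s. With force_limit (N) it stops when the force on the tool has changed by that much, and returns True; else False.
- bot.move_joints(angles): joint-space move.
- bot.set_gripper(opening): finger opening in m; the grip force is fixed at half the most; returns when the fingers have stopped.
- bot.pause(seconds).
- bot.solve_ik(position, orientation): joint angles nearest the present ones, or None.
- bot.sense(): the state.
- bot.grab_frame(name): name is "side" or "top" or "wrist"; returns (picture, depth): 420x560x3 uint8, red, green, blue; 420x560 float32, m along the optical axis (not along the pixel's ray), 0 where there is no reading.
- bot.camera_model(name): a dict with "fx", "fy", "cx", "cy" (pixels), "k1" (the pictures are not rectified: a ray, as slopes to the right and down, at radius r is drawn at 1 + k1 r^2 times it, then the intrinsics apply), "rvec" (rotation vector, rad) and "tvec" (3), from world to camera coordinates, as OpenCV has them; the wrist camera has in their place "T_tool_cam" (4x4, takes a point from camera to tool coordinates, whose origin is the TCP and whose axes are the flange's). Camera axes: x right, y down, z forward; pixel columns grow to the right and rows downward; lengths in m; the calibration is good to about 2 mm. A picture is of the moment at which its call begins: read the wrist's pose just before it. camera_model takes no time and is no camera call.
A pose or a line that the arm cannot do raises bot.IKError and nothing moves.
- bot.close_job(): hands the job in; it is judged then, once.
The state is a dict: "t": time; "joints": joint angles; "joint_vel": joint speeds; "joint_torque": joint torques, N m; "tcp_pos": TCP position; "tool_rot": TCP orientation; "contact_force": force on the tool from outside, world axes, zero at the start; "ft_torque": the same for the moment, N m; "width": finger opening in m; "grasp_force": force on a finger pad.
Only numpy, scipy, OpenCV 4.12 (cv2) and the standard library are available. Lean on these libraries where they do the work, as an engineer would, in place of code of your own. Each camera call takes 0.05 s, during which the arm holds its last target. There are 200 camera calls.

## Task

Put the dial gauge away: press the red button to free the spring lid of the grey case and keep the lid under your fingers so that it comes up slowly to fully open and never flies open, lay the gauge flat inside the case, then push the lid down, against its spring, until its catch holds it shut. Never let the lid snap or slam, treat the case gently, and leave the other things on the bench where they are.

Things in the scene. Friction and masses are not known exactly. Their poses are not given: they have to be found in the camera images.
- case: grey steel case, fixed to the bench, 160 x 210 x 40 mm (x, y, z) without its blue lid; walls and floor 5 mm. Origin: centre of its underside; x points from its front (button side, which faces the robot's right) to the hinges at its rear, y along the hinge line, z up. A 3 mm inner wall at x = -56 mm, 30 mm high, closes off the catch's pocket; the room for the gauge is x -55 to +75 mm, y -100 to +100 mm
- guard_top (a point): middle of the top edge of the aluminium guard plate on the lid, 36 mm wide (y), 6 mm thick, about 120 mm above the bench with the lid shut. It leans forward over the button, parallel to the button's axis and 26 mm behind it, 52 mm past the button's face, so the button is reached only from the front, with the tool leaning to the front side of the case by about 35 degrees
- case_lid (a joint): angle of the lid about the hinge line: 0 shut, 1.75 fully open (10 degrees past upright, stays there); the front edge goes up and back. A spring drives it open: about 0.85 Nm when shut, 0.3 Nm at 1.25 rad; damping 0.16 Nm s/rad. Let go when just freed it flies at about 4 rad/s, let go beyond 1.3 rad at under 2 rad/s. The lid plate is 156 x 210 x 6 mm, its underside on the case's rim
- case_hinge (a point): point on the lid's hinge line, in the middle of the case, 78 mm behind the case's origin and 43 mm above the bench; its axes are those of the case
- button_face (a point): centre of the face of the round red button (26 mm across, 10 mm proud of the sloped console at the lid's front). z: outward normal, with the lid shut 35 degrees from vertical, leaning to the front. It goes in 8.5 mm (1.3 to 4.1 N, then a hard stop) and frees the catch after 3 to 5 mm; held in, it keeps the lid down (about 7 N) and the lid follows the finger up as it draws back
- lid_near (a point): point on the flat outer face of the lid plate, 84 mm from the middle to the case's +y (nearer the robot), 133 mm from the hinge line: a place to push the lid shut, beside the console (68 mm wide). Pushing on the button would hold the catch back. z: outward normal, up when shut, to the rear when open. Over the last 7 mm the catch needs 2 to 4 N more than the spring's 7 N; once caught the lid rests at about 0.003 rad
- lid_far (a point): the same on the other side, 84 mm to the case's -y (far from the robot)
- case_floor (a point): middle of the room for the gauge, on the inner floor (10 mm behind the case's origin, 5 mm above the bench); axes as the case
- gauge: dial gauge lying on its back, loose, 108 x 60 x 22 mm, 0.15 kg. Origin: middle of its length, on the underside; x along its stem (the thin plunger points to -x, a short stub to +x), z up. The round dial body is 60 mm across and 22 mm high; grip it across, along its y axis
- gauge_dial (a point): centre of the top of the gauge's round dial, 16 mm to +x of the gauge's origin, 22 mm above its underside; axes as the gauge
- masking_tape: roll of masking tape lying flat, 96 x 95 x 25 mm, bystander; origin at its underside
- driver_yellow: screwdriver with yellow handle, lying, 152 mm long, bystander; origin at its underside
- block_orange: orange fixture block, 30 x 40 x 22 mm, bystander; origin at its underside

How it is judged:
On the way, in this order (a step that is already met when the one before it is completed fails the run):
1. the lid stands fully open (over 1.65 rad) (value of joint case_lid above 1.65 rad), for 0.3 s.
2. the gauge lies flat on the case's floor, let go, with the lid still open (x of gauge in the frame of case_floor between -0.037 and 0.037 m and y of gauge in the frame of case_floor between -0.072 and 0.072 m and z of gauge in the frame of case_floor below 0.006 m and angle between gauge's own z axis and vertical below 0.12 rad and value of joint case_lid above 1.2 rad and contact force between gauge and the fingers below 0.1 N and linear speed of gauge below 0.02 m/s), for 0.2 s.
At the end, for the whole second after the job is handed in: the gauge lies flat (within 0.12 rad) on the inner floor of the case (its origin within 37 mm in x and 72 mm in y of case_floor and no more than 6 mm above it), at rest, and the lid is shut, held by its catch (under 0.025 rad) (x of gauge in the frame of case_floor between -0.037 and 0.037 m and y of gauge in the frame of case_floor between -0.072 and 0.072 m and z of gauge in the frame of case_floor below 0.006 m and angle between gauge's own z axis and vertical below 0.12 rad and value of joint case_lid below 0.025 rad and linear speed of gauge below 0.02 m/s); the robot touches nothing.
It fails at once if the lid snaps open or slams (faster than 2.5 rad/s) (velocity of joint case_lid above 2.5 rad/s or velocity of joint case_lid below -2.5 rad/s).
It fails at once if the case, with its lid and button, is pushed with more than 45 N (contact force between case and the arm above 45 N).
It fails at once if a bystander is moved more than 40 mm (distance of any of masking_tape, driver_yellow, block_orange from where it was at the start of the episode above 0.04 m).
It also fails if it takes over 72 s, if anything falls off the work surface, if the arm or the gripper's body presses on something with over 40 N, if the wrist force passes 120 N, or if a joint passes its speed limit or range.

## Working session

There is one attempt and no reset: what is moved stays moved. The work goes in short steps, each a Python script; the robot and the scene stay as the last script left them, time stands still between calls to the robot, and variables do not carry over. Pictures are saved under pics/ and viewed, at most 10 in all, crops included, and the job is handed in when it is done.

```bash
ls; mkdir -p pics; cat > h.py <<'E'
import numpy as np, cv2
from scipy.spatial.transform import Rotation as R
from workcell import bot
def q(M):
    x=R.from_matrix(M).as_quat(); return [x[3],x[0],x[1],x[2]]
def cam(name):
    c=bot.camera_model(name)
    if 'rvec' in c:
        Rm=cv2.Rodrigues(np.array(c['rvec'],float))[0]; t=np.array(c['tvec'],float)
        return c,Rm.T,-Rm.T@t
    s=bot.sense(); o=s['tool_rot']; Rt=R.from_quat([o[1],o[2],o[3],o[0]]).as_matrix()
    T=np.array(c['T_tool_cam']); return c,Rt@T[:3,:3],Rt@T[:3,3]+np.array(s['tcp_pos'])
def rays(c,uv):
    d=np.array(uv,float).reshape(-1,2); d=(d-[c['cx'],c['cy']])/[c['fx'],c['fy']]
    n=d.copy()
    for _ in range(20): n=d/(1+c['k1']*(n**2).sum(1,keepdims=True))
    return np.c_[n,np.ones(len(n))]
def shot(name,fn):
    c,Rc,p=cam(name); im,dp=bot.grab_frame(name)
    cv2.imwrite('pics/'+fn+'.png',im[:,:,::-1]); np.savez('pics/'+fn+'.npz',im=im,dp=dp,Rc=Rc,p=p,**{k:c[k] for k in('fx','fy','cx','cy','k1')})
def load(fn): return np.load('pics/'+fn+'.npz')
def pt(fn,uv,z=None):
    """world points from pixels; depth or given plane height z"""
    f=load(fn); out=[]
    for (u,v),r in zip(uv,rays(f,uv)):
        w=f['Rc']@r
        if z is None:
            a=f['dp'][int(v)-1:int(v)+2,int(u)-1:int(u)+2]; a=a[a>0]; s=np.median(a) if len(a) else np.nan
        else: s=(z-f['p'][2])/w[2]
        out.append(f['p']+s*w)
    return np.array(out)
E
python3 - <<'E'
from h import *
s=bot.sense();print(s)
shot('top','top0');shot('side','side0')
for n in('top','side'):
    c,Rc,p=cam(n);print(n,p,Rc[:,2],c['fx'])
a=cv2.imread('pics/top0.png');b=cv2.imread('pics/side0.png')
E
```

```text
pics
{'t': 0.0, 'joints': array([-9.49405912e-01,  3.85563810e-01,  6.62684808e-03, -4.90823312e-04,
       -1.19401604e+00, -2.58598642e-01]), 'joint_vel': array([ 8.70219266e-05,  7.91030677e-04,  3.87674549e-04, -7.97482869e-05,
       -9.94843451e-04, -1.55612096e-03]), 'joint_torque': array([-4.70505202e-04, -3.92289126e+01,  1.88393748e+01,  4.18629795e+00,
       -4.84386866e-03,  1.21503942e-05]), 'tcp_pos': array([ 0.22162588, -0.58380249,  0.24921878]), 'tool_rot': array([-2.52927163e-04, -1.80313568e-01,  9.83608562e-01,  1.07278554e-03]), 'contact_force': array([ 0.13548278, -0.6749515 ,  0.64297289]), 'ft_torque': array([ 0.02345471, -0.01590368, -0.00337548]), 'grasp_force': 0.0, 'width': 0.08580148046818059}
top [ 0.47946924 -0.01501714  0.94756073] [ 0.09679442  0.00452718 -0.9952941 ] 380.3346764832542
side [0.03286501 0.4877533  0.96205368] [ 0.45575029 -0.44336813 -0.77182665] 465.0786499185091
```

View pics/top0.png

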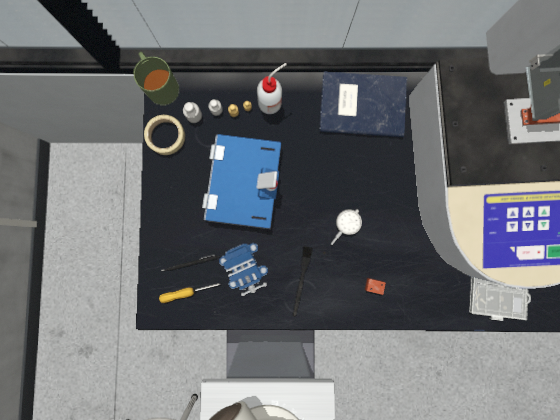

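View pics/side0.png

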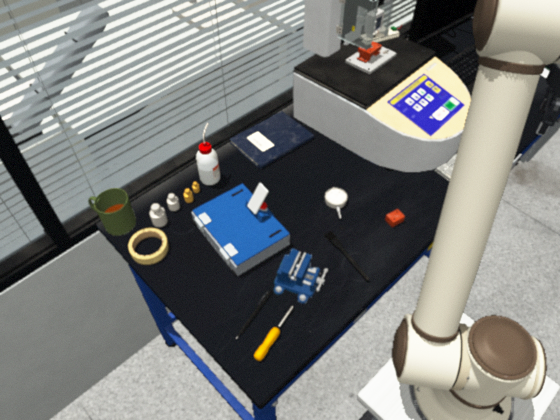

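```bash
python3 - <<'E'
import cv2,numpy as np
a=cv2.imread('pics/top0.png')
A=cv2.resize(a[125:240,195:290],None,fx=5,fy=5,interpolation=cv2.INTER_CUBIC)
B=cv2.resize(a[200:250,325:370],None,fx=6,fy=6,interpolation=cv2.INTER_CUBIC)
o=np.zeros((575,475+270,3),np.uint8);o[:,:475]=A;o[:300,475:]=B
b=cv2.imread('pics/side0.png');C=cv2.resize(b[170:230,235:285],None,fx=5,fy=4.5,interpolation=cv2.INTER_CUBIC)
o[303:573,475:725]=C
cv2.imwrite('pics/crop0.png',o)
from h import *
print(pt('top0',[(218,137),(280,144),(270,226),(206,219)],.046)) 
print('depth pts',pt('top0',[(235,160),(230,210),(255,155),(250,210),(348,222),(266,180),(376,287),(330,260)]))
E
```

```text
[[ 0.73567314  0.12029395  0.046     ]
 [ 0.71841262 -0.02992888  0.046     ]
 [ 0.5201191  -0.0060395   0.046     ]
 [ 0.53664365  0.14593136  0.046     ]]
depth pts [[ 6.78900155e-01  7.84645176e-02  4.68013647e-02]
 [ 5.58117632e-01  8.92119179e-02  4.60352748e-02]
 [ 6.91092551e-01  3.03523979e-02  4.71071718e-02]
 [ 5.58000747e-01  4.15101473e-02  4.76763478e-02]
 [ 5.31268963e-01 -1.95960127e-01  1.91482012e-02]
 [ 6.21727606e-01  2.64449262e-03  9.76299636e-02]
 [ 3.75911496e-01 -2.59192073e-01  2.13496861e-02]
 [ 4.38583491e-01 -1.53554104e-01  5.40767603e-04]]
```

View pics/crop0.png

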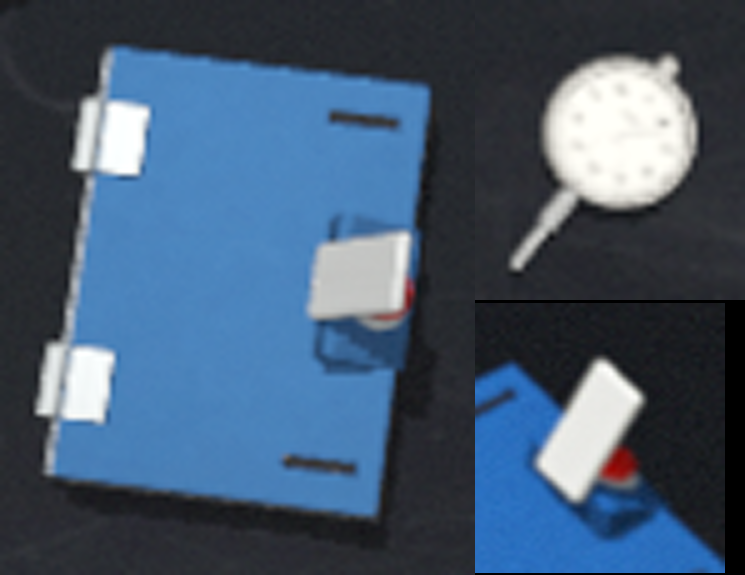

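```bash
cat > geo.py <<'E'
from h import *
def crop(x,y,ox,oy,u0,v0,fx,fy): return (u0+(x-ox+.5)/fx-.5, v0+(y-oy+.5)/fy-.5)
A=lambda x,y:crop(x,y,0,0,195,125,5,5)
B=lambda x,y:crop(x,y,475,0,325,200,6,6)
C=lambda x,y:crop(x,y,475,303,235,170,5,4.5)
E
python3 - <<'E'
from geo import *
P=pt('top0',[A(107,45),A(430,85),A(380,518),A(45,475)],.046)
print(P[:,:2]);print('sides',[np.linalg.norm(P[i]-P[(i+1)%4]) for i in range(4)])
c=P.mean(0); xa=(P[0]-P[1])+(P[3]-P[2]); xa/=np.linalg.norm(xa); ya=np.array([-xa[1],xa[0],0])
yb=(P[2]-P[1])+(P[3]-P[0]); print('yaw',np.arctan2(xa[1],xa[0]),np.arctan2(-yb[0],yb[1]),c)
D=pt('top0',[B(620,132),B(672,65),B(515,268)],.02);print('gauge',D,np.linalg.norm(D[1]-D[2]))
g=pt('top0',[A(399,231),A(393,319),A(410,230),A(402,318)],.12)
M=np.c_[xa,ya,[0,0,1]]
print('guard top in case',(g-c)@M)
print('guard side',(pt('side0',[C(600,357),C(643,400)],.12)-c)@M)
print('button side',(pt('side0',[C(620,462)],.0625)-c)@M, 'button depth',(pt('side0',[C(620,462)])-c)@M+[0,0,.046])
# oblique cloud of guard from depth
f=load('side0')
E
```

```text
[[ 0.74409009  0.12525762]
 [ 0.72433436 -0.03138589]
 [ 0.51491248 -0.00746839]
 [ 0.53521497  0.15159931]]
sides [np.float64(0.15788438675799363), np.float64(0.21078322621270298), np.float64(0.1603581155193156), np.float64(0.2105295657580029)]
yaw 1.444588246498594 1.451217647694767 [0.62963797 0.05950066 0.046     ]
gauge [[ 0.53223921 -0.19763553  0.02      ]
 [ 0.55955877 -0.21925726  0.02      ]
 [ 0.47722972 -0.1542815   0.02      ]] 0.10488051302001355
guard top in case [[-0.07408    -0.01834121  0.074     ]
 [-0.07641288  0.02085388  0.074     ]
 [-0.07883738 -0.01939594  0.074     ]
 [-0.08027815  0.01991533  0.074     ]]
guard side [[-0.08132967 -0.02065045  0.074     ]
 [-0.07983112  0.01802647  0.074     ]]
button side [[-0.07233099  0.0064302   0.0165    ]] button depth [[-0.07145099  0.00776357  0.06437558]]
```

```bash
cat >> geo.py <<'E'
YAW=1.448; Mc=R.from_euler('z',YAW).as_matrix(); C0=np.array([.6296,.0595,0])
H=np.array([.078,0,.043]); BF=np.array([-.069,0,.0625]); 
def Ry(a): return R.from_euler('y',a).as_matrix()
def W(p): return C0+Mc@np.array(p)
n0=np.array([-np.sin(np.radians(35)),0,np.cos(np.radians(35))])
def tool(zc,roll):
    """orientation (case-frame z axis in the xz plane), tool y along case y for roll=0"""
    z=np.array(zc); y=np.array([0,1.,0]); x=np.cross(y,z)
    return Mc@np.c_[x,y,z]@R.from_euler('z',roll).as_matrix()
def press(th,d,tilt=0,roll=0,off=0,L=.019):
    """tip on the button at depth d, lid at th, tool leaning tilt (to the rear +) off the button axis"""
    f=H+Ry(th)@(BF-H+n0*(off-d)+0)
    a=Ry(th+tilt)@n0
    return W(f+L*a), q(tool(-a,roll))
E
python3 - <<'E'
from geo import *
for roll in (0,np.pi/2,np.pi,-np.pi/2):
    print('roll',roll)
    for th,ti in((0,0),(.4,0),(.8,0),(1.2,0),(1.2,-.3),(1.5,0),(1.5,-.4),(1.72,0),(1.72,-.4),(1.72,-.7)):
        p,o=press(th,.007,ti,roll); j=bot.solve_ik(p,o); print(th,ti,p.round(3),None if j is None else np.round(j,2))
    p,o=press(0,0,0,roll,off=.07); print('pre',bot.solve_ik(p,o))
E
```

```text
roll 0
0 0 [ 0.62  -0.016  0.072] [-0.09  0.61  0.01 -0.71 -1.07  0.35]
0.4 0 [0.623 0.008 0.13 ] [ 0.17  0.48 -0.08 -0.25 -0.96 -0.16]
0.8 0 [0.629 0.051 0.174] [ 0.41  0.48 -0.12  0.19 -1.07 -0.63]
1.2 0 [0.636 0.109 0.197] [ 0.59  0.59 -0.07  0.45 -1.35 -0.91]
1.2 -0.3 [0.635 0.104 0.199] [ 0.51  0.5  -0.05  0.25 -1.2  -0.74]
1.5 0 [0.641 0.155 0.199] [ 0.68  0.73  0.02  0.57 -1.59 -1.02]
1.5 -0.4 [0.641 0.149 0.203] [ 0.61  0.59  0.01  0.36 -1.35 -0.88]
1.72 0 [0.646 0.188 0.191] [ 0.73  0.84  0.09  0.64 -1.76 -1.07]
1.72 -0.4 [0.645 0.184 0.197] [ 0.69  0.69  0.07  0.47 -1.51 -0.97]
1.72 -0.7 [0.644 0.179 0.2  ] [ 0.63  0.59  0.06  0.3  -1.33 -0.87]
pre [-0.15137039  0.54244596  0.06614025 -0.66213911 -1.20143772  0.30920915]
roll 1.5707963267948966
0 0 [ 0.62  -0.016  0.072] [-0.09  0.61  0.01 -0.71 -1.07 -1.22]
0.4 0 [0.623 0.008 0.13 ] [ 0.17  0.48 -0.08 -0.25 -0.96 -1.73]
0.8 0 [0.629 0.051 0.174] [ 0.41  0.48 -0.12  0.19 -1.07 -2.2 ]
1.2 0 [0.636 0.109 0.197] [ 0.59  0.59 -0.07  0.45 -1.35 -2.48]
1.2 -0.3 [0.635 0.104 0.199] [ 0.51  0.5  -0.05  0.25 -1.2  -2.31]
1.5 0 [0.64
[... 1214 characters left out ...]
  0.61  0.01 -0.71 -1.07  1.92]
0.4 0 [0.623 0.008 0.13 ] [ 0.17  0.48 -0.08 -0.25 -0.96  1.41]
0.8 0 [0.629 0.051 0.174] [ 0.41  0.48 -0.12  0.19 -1.07  0.94]
1.2 0 [0.636 0.109 0.197] [ 0.59  0.59 -0.07  0.45 -1.35  0.66]
1.2 -0.3 [0.635 0.104 0.199] [ 0.51  0.5  -0.05  0.25 -1.2   0.83]
1.5 0 [0.641 0.155 0.199] [ 0.68  0.73  0.02  0.57 -1.59  0.55]
1.5 -0.4 [0.641 0.149 0.203] [ 0.61  0.59  0.01  0.36 -1.35  0.69]
1.72 0 [0.646 0.188 0.191] [ 0.73  0.84  0.09  0.64 -1.76  0.51]
1.72 -0.4 [0.645 0.184 0.197] [ 0.69  0.69  0.07  0.47 -1.51  0.6 ]
1.72 -0.7 [0.644 0.179 0.2  ] [ 0.63  0.59  0.06  0.3  -1.33  0.7 ]
pre [-0.15137039  0.54244596  0.06614025 -0.66213911 -1.20143772  1.88000547]
```

```bash
python3 - <<'E'
from geo import *
print(np.round(bot.camera_model('wrist')['T_tool_cam'],3).tolist())
bot.set_gripper(0.0)
p,o=press(0,0,0,0,off=.075); bot.goto(p,o)
p,o=press(0,0,0,0,off=.02); print(bot.move_straight(p,.08,force_limit=5))
shot('wrist','w1'); shot('side','s1')
s=bot.sense();print(s['t'],s['tcp_pos'],p,s['contact_force'],s['width'])
a=cv2.imread('pics/w1.png');b=cv2.imread('pics/s1.png')[130:270,180:330]
b=cv2.resize(b,(450,420)); a=cv2.resize(a,(350,262)); o=np.zeros((420,800,3),np.uint8);o[:,:450]=b;o[:262,450:]=a
cv2.imwrite('pics/c1.png',o)
E
```

```text
[[-0.0, -0.952, -0.307, 0.08], [1.0, -0.0, -0.0, -0.0], [0.0, -0.307, 0.952, -0.124], [0.0, 0.0, 0.0, 1.0]]
False
4.1667 [ 0.61877609 -0.03149293  0.09502454] [ 0.61840834 -0.03118147  0.09444693] [-0.1742516   0.2096928   0.28284612] 8.415601472234472e-05
```

View pics/c1.png

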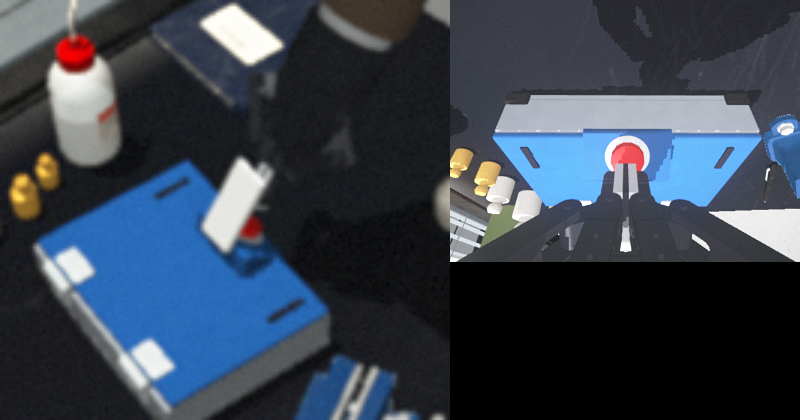

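```bash
python3 - <<'E'
from geo import *
def st(tag):
    s=bot.sense(); f=np.array(s['contact_force']); print(tag,round(s['t'],2),'F',(Mc.T@f).round(1),flush=True); return s
p,o=press(0,.011); hit=bot.move_straight(p,.03,force_limit=9)
s=st(('press',hit)); face=W(BF+.019*n0); d=-(np.array(s['tcp_pos'])-face)@(Mc@n0); print('depth',d)
d=min(d,.0115)
for th in np.linspace(0,1.72,13)[1:]:
    p,o=press(th,d); r=bot.move_straight(p,.06,ori=o,force_limit=25); s=st((round(th,2),r))
    if r: break
shot('side','s2')
E
```

```text
('press', True) 4.97 F [-1.4 -0.2  5.5]
depth 0.004540343065437396
(np.float64(0.14), False) 5.51 F [-3.5  1.5  6.3]
(np.float64(0.29), False) 6.03 F [-3.3  1.7  4.9]
(np.float64(0.43), False) 6.56 F [-3.3  0.7  4.4]
(np.float64(0.57), False) 7.08 F [-2.5  1.1  7.4]
(np.float64(0.72), False) 7.61 F [-2.2  0.8  6.4]
(np.float64(0.86), False) 8.13 F [-1.3 -0.1  5.3]
(np.float64(1.0), False) 8.66 F [-0.5 -0.5  4.9]
(np.float64(1.15), False) 9.18 F [ 1.2 -1.9  4.3]
(np.float64(1.29), False) 9.71 F [ 1.2 -2.2  2.9]
(np.float64(1.43), False) 10.23 F [ 1.4 -0.3  2.9]
(np.float64(1.58), False) 10.76 F [0.8 0.  1.5]
(np.float64(1.72), False) 11.28 F [1.  0.1 0.8]
```

View pics/s2.png

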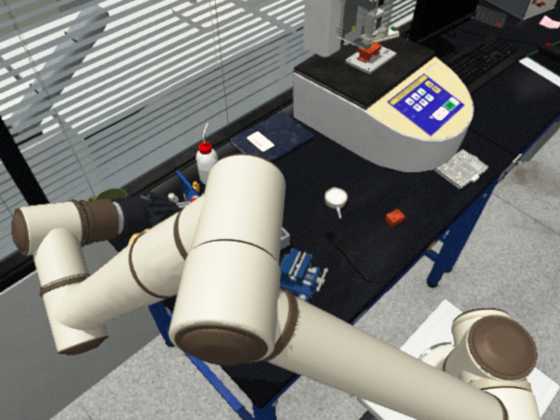

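```bash
cat >> geo.py <<'E'
def down(a):
    """tool down, closing line across a thing whose x axis has yaw a; the sign with the smaller last joint"""
    best=None
    for s in(1,-1):
        y=s*np.array([-np.sin(a),np.cos(a),0]); z=np.array([0,0,-1.]); M=np.c_[np.cross(y,z),y,z]
        yield q(M)
E
python3 - <<'E'
from geo import *
for off,v in((.012,.03),(.07,.1)):
    p,o=press(1.72,.0045,off=off); print(bot.move_straight(p,v,force_limit=10))
p=p+[0,0,.17]; bot.move_straight(p,.25,force_limit=15)
G=[.5322,-.1976]
c=[(o,bot.solve_ik([*G,.2],o)) for o in down(-.668)]
for o,j in c: print(j)
o,j=min((x for x in c if x[1] is not None),key=lambda x:abs(x[1][5]))
bot.goto([*G,.2],o); bot.set_gripper(.085)
s=bot.sense();print(s['t'],s['tcp_pos'],s['tool_rot'],s['contact_force'])
shot('wrist','w3');shot('side','s3')
a=cv2.imread('pics/w3.png');b=cv2.imread('pics/s3.png')[120:290,180:350]
o=np.hstack([cv2.resize(a,(450,338)),cv2.resize(b,(338,338))]);cv2.imwrite('pics/c3.png',o)
E
```

```text
False
False
[-0.0701698   0.32935688 -0.20946705  0.         -1.03197239 -2.16862653]
[-0.0701698   0.32935688 -0.20946705  0.         -1.03197239  0.97296612]
16.0667 [ 0.5321817  -0.19761673  0.20001567] [-2.77217005e-06  9.44733165e-01 -3.27840276e-01  1.17196993e-05] [0.34965143 0.20033123 0.49839871]
```

View pics/c3.png

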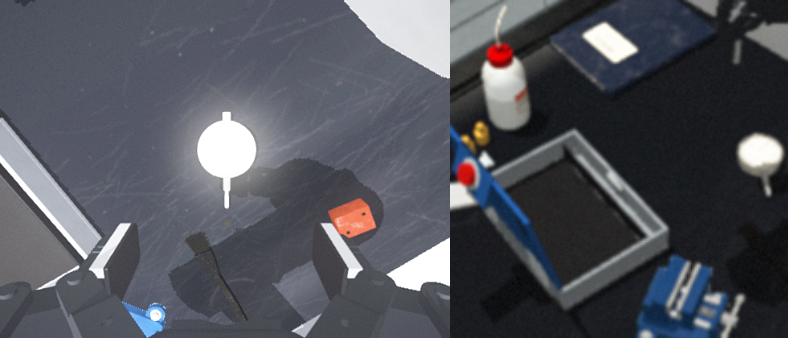

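```bash
python3 - <<'E'
from geo import *
m=pt('w3',[(282,185.5),(282,142),(282,257)],.022);print(m)
G=m[0,:2] if np.linalg.norm(m[0,:2]-[.5322,-.1976])<.01 else np.array([.5322,-.1976])
bot.move_straight([*G,.2],.1)
bot.move_straight([*G,.06],.15); print(bot.move_straight([*G,.019],.06,force_limit=6))
bot.set_gripper(.045); s=bot.sense(); print(s['t'],s['tcp_pos'],s['width'],s['grasp_force'])
if .04<s['width']<.07:
    bot.move_straight([*G,.15],.15)
    o=bot.sense()['tool_rot']
    # rotate to case orientation: yaw -0.668 -> YAW-pi/2
    dq=R.from_euler('z',(YAW-np.pi/2)+.668)*R.from_quat([o[1],o[2],o[3],o[0]]); x=dq.as_quat()
    p=W([.006,-.016,.15]); print(p,bot.solve_ik(p,[x[3],*x[:3]]))
    bot.goto(p,[x[3],*x[:3]])
    s=bot.sense(); print(s['t'],s['tcp_pos'],s['width'],s['contact_force'])
    shot('wrist','w4');shot('side','s4')
    a=cv2.imread('pics/w4.png');b=cv2.imread('pics/s4.png')[120:290,180:350]
    cv2.imwrite('pics/c4.png',np.hstack([cv2.resize(a,(450,338)),cv2.resize(b,(338,338))]))
E
```

```text
[[ 0.53115941 -0.19961962  0.022     ]
 [ 0.5593263  -0.22179851  0.022     ]
 [ 0.48007769 -0.1593969   0.022     ]]
False
18.7167 [ 0.53170934 -0.19966516  0.02026981] 0.05671993276558944 62.773317326791584
[0.64621445 0.06349501 0.15      ] [ 3.46504644e-01  5.06229324e-01 -5.89911929e-02 -2.49661038e-04
 -1.00814474e+00  1.10119312e+00]
20.85 [0.64566163 0.06233594 0.14960356] 0.05655789425566343 [ 0.34384151 -0.91159732 -1.85780274]
```

View pics/c4.png

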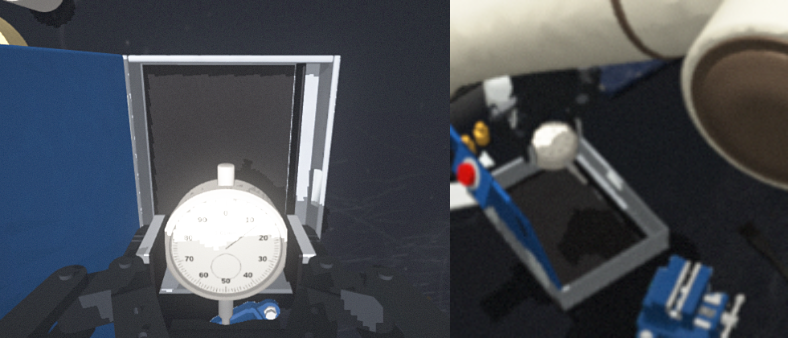

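```bash
python3 - <<'E'
from geo import *
p=W([.006,-.016,.06]); bot.move_straight(p,.12)
p[2]=.0252; print(bot.move_straight(p,.04,force_limit=5)); s=bot.sense();print(s['t'],s['tcp_pos'],s['contact_force'])
bot.set_gripper(.073); bot.pause(.2)
s=bot.sense();print(s['t'],s['width'],s['grasp_force'],s['contact_force'])
p[2]=.25; bot.move_straight(p,.15,force_limit=10)
shot('wrist','w5');bot.pause(.1); s=bot.sense(); print(s['t'],s['tcp_pos'])
# plan for the closing arc: TCP poses with tool leaning to rear
def clo(th,lean,r=.133,gap=0,L=.019,roll=0):
    f=H+Ry(th)@np.array([-r,.084,.003+gap]); a=np.array([np.sin(lean),0,np.cos(lean)])
    return W(f+L*a),q(tool(-a,roll))
for roll in(0,np.pi/2,-np.pi/2):
  for th,l in((1.75,.8),(1.4,.7),(1,.5),(.5,.25),(0,0)):
    p,o=clo(th,l,roll=roll); j=bot.solve_ik(p,o); print(th,l,p.round(3),None if j is None else j.round(2))
E
```

```text
True
22.6667 [0.64566019 0.06336067 0.0253352 ] [-0.53613348 -0.05543994  4.26809386]
23.175 0.0732484935869677 0.0 [0.45736034 0.74151791 0.45916359]
24.9833 [0.64600889 0.06345151 0.24913639]
1.75 0.8 [0.561 0.187 0.187] [ 0.79  0.63 -0.13  0.46 -1.51 -1.11]
1.4 0.7 [0.555 0.14  0.189] [ 0.72  0.54 -0.23  0.45 -1.39 -1.06]
1 0.5 [0.548 0.087 0.173] [ 0.62  0.45 -0.33  0.39 -1.18 -0.96]
0.5 0.25 [0.542 0.037 0.128] [ 0.47  0.41 -0.42  0.26 -0.9  -0.77]
0 0 [0.539 0.015 0.065] [ 0.33  0.45 -0.43  0.   -0.69 -0.45]
1.75 0.8 [0.561 0.187 0.187] [ 0.79  0.63 -0.13  0.46 -1.51 -2.68]
1.4 0.7 [0.555 0.14  0.189] [ 0.72  0.54 -0.23  0.45 -1.39 -2.63]
1 0.5 [0.548 0.087 0.173] [ 0.62  0.45 -0.33  0.39 -1.18 -2.53]
0.5 0.25 [0.542 0.037 0.128] [ 0.47  0.41 -0.42  0.26 -0.9  -2.34]
0 0 [0.539 0.015 0.065] [ 0.33  0.45 -0.43 -0.   -0.69 -2.02]
1.75 0.8 [0.561 0.187 0.187] [ 0.79  0.63 -0.13  0.46 -1.51  0.46]
1.4 0.7 [0.555 0.14  0.189] [ 0.72  0.54 -0.23  0.45 -1.39  0.51]
1 0.5 [0.548 0.087 0.173] [ 0.62  0.45 -0.33  0.39 -1.18  0.61]
0.5 0.25 [0.542 0.037 0.128] [ 0.47  0.41 -0.42  0.26 -0.9   0.8 ]
0 0 [0.539 0.015 0.065] [ 0.33  0.45 -0.43  0.   -0.69  1.12]
```

View pics/w5.png

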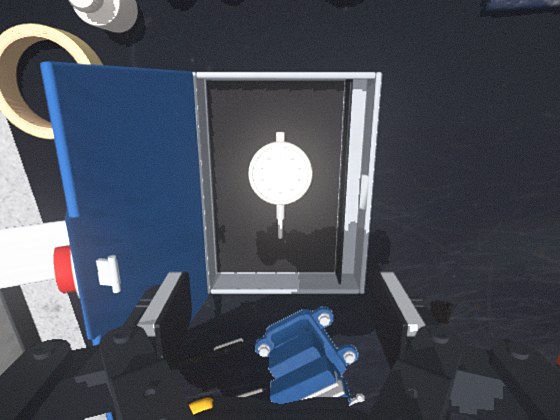

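```bash
cat >> geo.py <<'E'
def clo(th,lean,r=.133,gap=0,L=.019,roll=0):
    f=H+Ry(th)@np.array([-r,.084,.003+gap]); a=np.array([np.sin(lean),0,np.cos(lean)])
    return W(f+L*a),q(tool(-a,roll))
def st(tag):
    s=bot.sense(); f=np.array(s['contact_force']); print(tag,round(s['t'],2),'F',(Mc.T@f).round(1),flush=True); return s
E
python3 - <<'E'
from geo import *
p=np.array(bot.sense()['tcp_pos']); p[2]=.4; bot.move_straight(p,.25); bot.set_gripper(0)
p,o=clo(1.75,.8,gap=.06); bot.goto(p+[0,0,.2],o); print(bot.move_straight(p,.15,force_limit=8)); st('behind')
ths=np.linspace(1.8,.1,13)
for i,th in enumerate(ths):
    p,o=clo(th,.8*max(th,0)/1.8); r=bot.move_straight(p,.07,ori=o,force_limit=18); st((round(th,2),r))
    if r: break
else:
    p,o=clo(-.04,0); r=bot.move_straight(p,.03,ori=o,force_limit=11); s=st(('shut',r)); print(s['tcp_pos'],p)
shot('side','s6')
E
```

```text
False
behind 29.68 F [-0.9  0.6 -0. ]
(np.float64(1.8), False) 30.59 F [0.4 1.  0.5]
(np.float64(1.66), False) 31.02 F [0.5 0.7 1.3]
(np.float64(1.52), False) 31.46 F [1.  1.  0.9]
(np.float64(1.38), False) 31.89 F [1.2 0.5 1.3]
(np.float64(1.23), False) 32.33 F [1.6 1.4 0.8]
(np.float64(1.09), False) 32.76 F [1.5 0.9 0.7]
(np.float64(0.95), False) 33.18 F [2.8 0.1 1.4]
(np.float64(0.81), False) 33.61 F [1.6 0.7 2. ]
(np.float64(0.67), False) 34.03 F [3.3 0.7 2.4]
(np.float64(0.53), False) 34.46 F [2.9 1.  3.3]
(np.float64(0.38), False) 34.88 F [ 3.  -0.9  3.1]
(np.float64(0.24), False) 35.31 F [0.6 1.6 4.4]
(np.float64(0.1), False) 35.73 F [0.7 1.  5.4]
('shut', True) 36.14 F [1.5 0.9 5. ]
[0.53960387 0.01587493 0.07051493] [0.53949402 0.01518966 0.05967902]
```

View pics/s6.png

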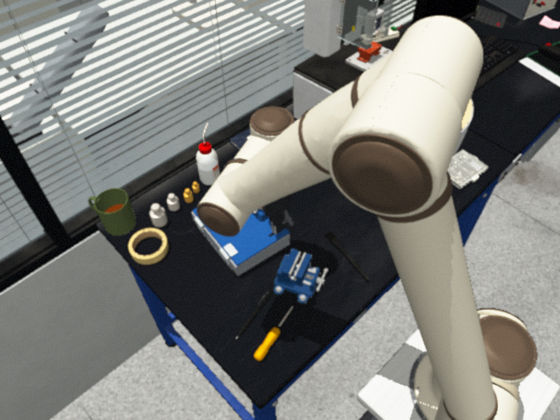

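```bash
python3 - <<'E'
from geo import *
p,o=clo(-.04,0); r=bot.move_straight(p,.02,ori=o,force_limit=20); s=st(('shut',r)); print(s['tcp_pos'])
bot.pause(.2); s=st('rest'); print(s['tcp_pos'])
E
```

```text
('shut', False) 36.89 F [ 1.2  2.9 11.6]
[0.53967369 0.01522758 0.06130095]
rest 37.09 F [ 0.8  2.5 11. ]
[0.53966406 0.01524858 0.06133063]
```

```bash
python3 - <<'E'
from geo import *
p,o=clo(-.09,0); r=bot.move_straight(p,.02,ori=o,force_limit=13); s=st(('shut',r)); print(s['tcp_pos'])
p=np.array(s['tcp_pos'])
for k in range(5):
    p[2]+=.003; bot.move_straight(p,.015); s=st(k); print(s['tcp_pos'][2])
E
```

```text
('shut', False) 37.58 F [ 0.2  4.7 21.2]
[0.53977704 0.01539448 0.0559686 ]
0 38.12 F [-1.   3.4 13.2]
0.06076810984613288
1 38.48 F [-0.4  2.4  8.3]
0.06315107540230172
2 38.83 F [0.3 0.5 5.1]
0.06526632972031261
3 39.17 F [0.1 0.7 0.3]
0.06744675141883369
4 39.52 F [ 0.4 -0.1 -0.3]
0.07101632519470086
```

```bash
python3 - <<'E'
from geo import *
p=np.array(bot.sense()['tcp_pos']); p[2]=.3; bot.move_straight(p,.2); bot.move_joints([-0.949,.385,.008,0,-1.194,-.259])
shot('top','t7'); s=st('end')
uv=[A(250,120),A(200,400),A(395,140),A(355,430)]
for n in('top0','t7'): print(pt(n,uv)[:,2].round(4))
cv2.imwrite('pics/c7.png',cv2.resize(cv2.imread('pics/t7.png')[60:320,130:410],None,fx=2,fy=2))
E
```

```text
end 43.28 F [0.4 0.4 0.5]
[0.0466 0.0462 0.0477 0.0474]
[0.0479 0.0471 0.0468 0.0473]
```

View pics/c7.png

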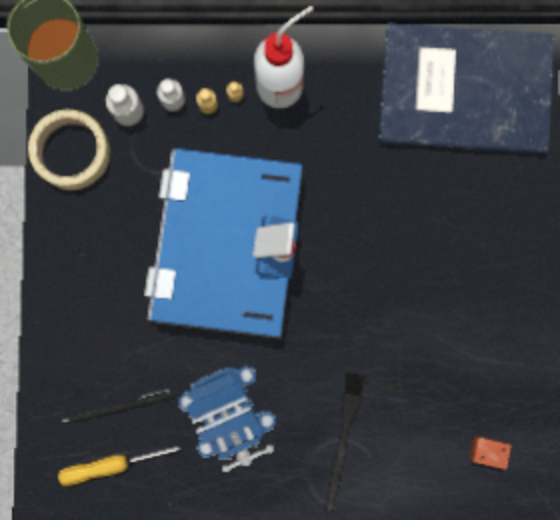

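The lid is shut: its depth readings match those at the start. The gauge is inside, and the tape, driver and block are where they were.

```bash
python3 -c "
from workcell import bot
print(bot.close_job())"
```

```text
the job is handed in; nothing more can be done
None
```

The job is handed in after about 43 s of robot time: the gauge lies flat in the case, the lid is shut and held by its catch, and the other things on the bench were not moved; the call gave no verdict.

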